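# Wind the phone carrier up off the preheater

## Task

The cracked phone is clamped in the carrier too close above the preheater's hot plate. Fit the loose crank on the square top end of the lift's screw, right down on its shoulder, and wind the carrier up until its pointer is level with the red marker on the height scale. Leave the crank standing on the screw, and leave the side cutters, the red screwdriver and the screw tray where they lie.

Things in the scene. Friction and masses are not known exactly. Their poses are not given: they have to be found in the camera images.
- lift: Phone preheater with screw lift, fixed: base 124 x 270 mm, grey heater box (53 mm high) under the phone on its +y part; at its -y end a column of two steel rods and a lead screw (axis at x 0, y -85 mm of this frame) under an aluminium bridge 44 x 100 mm, top 182 mm above the desk. Origin on the desk, about mid-base; z up. The blue carriage and black phone stay below the bridge's top.
- shaft_seat (a point): Centre of the upper face of the lead screw's round shoulder, 194 mm above the desk, on the screw's axis; z up. Above it stands the screw's square end, 14 x 14 mm, 24 mm high, then bevelled to 8 x 8 mm at its tip, 31 mm above this point. The frame turns with the screw; x and y are square to the flats.
- screw (a joint): Turn of the lead screw in rad; grows when it turns clockwise seen from above, which raises the carriage 12 mm per full turn. Held by friction (0.09 N m, about 1.2 N at the crank's handle): it stays where it is left and the carriage does not sink.
- crank: Loose crank, 0.21 kg, dark steel, black handle; it starts lying on the desk the way up it is used. Origin: centre of the mouth of its square socket (16.5 x 16.5 mm, 33 mm deep, sides along x and y), level with its underside; z up. It fits the screw's square end four ways, with 1.2 mm play all round and 10 degrees of turn. Fully fitted, this point lies on shaft_seat.
- crank_hub (a point): Centre of the crank's hub, an upright square block 32 x 32 mm, 42 mm high (screw head on top to 47 mm), over the socket; 21 mm above the underside. x points along the arm to the handle; the arm is 18 mm wide, 12 mm thick, flush with the underside. Grasp the crank here to carry it.
- crank_grip (a point): Middle of the crank's upright black handle, 75 mm from the socket's axis along the arm (+x), 43 mm above the underside. A round sleeve 22 mm across, 52 mm long (17 to 69 mm above the underside) that turns freely on its spindle: held still in the fingers it lets the crank go round.
- pointer (a point): Tip of the black pointer (5 mm high) on the blue carriage's front, over the white height scale at the column's -y end; it rises with the carriage.
- red_marker (a point): Red set marker, 9 mm high, clamped immovably on the white height scale; this point is at mid-height, where its tip points. The pointer is level with it when both are equally high; at the start it is 18 to 38 mm lower.
- side_cutters: Side cutters with red grips, 55 x 133 x 12 mm, lying on the desk; to be left alone. Origin at the centre, on the desk; long axis y.
- driver_red: Red screwdriver, 13 x 155 x 13 mm, lying on the desk; to be left alone. Origin at the centre, on the desk; long axis y.
- screw_tray: Flat tray with screws, 65 x 90 x 14 mm; to be left alone. Origin at the centre, on the desk.

How it is judged (in metres and radians):
On the way, in this order (a step that is already met when the one before it is completed fails the run):
1. the crank sits fully down on the screw's square end while the carrier is still low (distance between crank and shaft_seat below 0.006 m and angle between the z axis of crank and the z axis of shaft_seat, either way round below 0.18 rad and z of pointer in the frame of red_marker below -0.012 m), for 0.2 s.
2. the carrier's pointer is level with the red marker, the crank still on the screw (z of pointer in the frame of red_marker between -0.005 and 0.005 m and distance between crank and shaft_seat below 0.006 m and angle between the z axis of crank and the z axis of shaft_seat, either way round below 0.18 rad), for 0.2 s.
At the end, for the whole second after the job is handed in: The pointer's tip is within 5 mm of the red marker's height; the crank is upright (within 0.18 rad) on the screw with its underside within 6 mm of the shoulder, at rest and released (all of step 2 and linear speed of crank below 0.02 m/s and contact force between the fingers and crank below 0.05 N); the robot touches nothing.
It fails at once if the side cutters moved more than 30 mm (distance of side_cutters from where it was at the start of the episode above 0.03 m).
It fails at once if the red screwdriver moved more than 30 mm (distance of driver_red from where it was at the start of the episode above 0.03 m).
It fails at once if the screw tray moved more than 30 mm (distance of screw_tray from where it was at the start of the episode above 0.03 m).
It also fails if it takes over 64 s, if anything falls off the work surface, if the arm or the gripper's body presses on something with over 40 N, if the wrist force passes 120 N, or if a joint passes its speed limit or range.

## Robot

A 6-joint arm with a two-finger parallel gripper is mounted at the origin on a cart in front of the work surface, level with it; the furniture and walls round the work are solid. World frame = base frame: x ahead of the robot, y to its left, z up, the work surface at z = 0. Lengths are in m, angles in degrees, forces in N, time in s.
With the tool pointing down it reaches from about 0.4 to 0.825 m from the base axis. Payload 7 kg.
Tool frame: the origin (TCP) lies on the front face of the gripper's body, between the roots of the fingers; the fingertips stand 66 mm ahead of it and the grasp point (between the pads) lies 47 mm ahead of it; z points along the fingers, y is the line along which they close (so a half turn about z gives the same grasp; the last joint's range is limited). The gripper opens to 88 mm and grips with 3 to 60 N. Pads are 19 mm wide; open, the fingers measure 130 mm over their backs; the gripper's body (78 mm by 193 mm) begins 47 mm behind the grasp point.
Start: joints at [93.169, 20.546, 0.682, 0, -70.136, -16.507], TCP at [0.156, 0.657, 0.292] pointing down, gripper open.
Joint ranges: [-176.03, 176.03], [-82.01, 121.73], [-58.28, 71.71], [-173.87, 95.51], [-174.79, -0.11], [-173.66, 173.66]. Speed limits (degrees/s): [136.94, 136.94, 172.46, 180, 180, 180].

## Interface

Orientations are given as [roll, pitch, yaw] about the fixed x, y, z axes, in that order (R = Rz(yaw) Ry(pitch) Rx(roll)).
In Python, from plant import ctrl gives the robot as it stands.
- The arm moves only by the tool send_rows, never from a script. Its argument "deltas" is a list of rows, each a list of 2 entries, a list of its own where there are three numbers: the shift along the tool's x, y, z each as a share of 800 mm, from -1 to 1, then the turn about the tool's z as a share of 90 degrees, from -1 to 1. A call has exactly 5 rows; each row is the pose to reach, as a shift and turn from the pose commanded when the call began, along the tool's axes at that moment; what a row does not reach only later rows make up. A row lasts 1/12 s, in which the tool goes at most 41.7 mm and 7.16 degrees, less where a joint would pass 70% of its speed; a pose out of reach is approached as far as the arm can. A call with a number of a shift or a turn outside -1 to 1 is refused whole. A call with a gripper value outside its range is refused whole. "gripper" is the opening, from 0 (shut) to 1 (fully open), set as the call begins (left out, the last holds). The fingers move at their own pace and stop on an object; the grip force is fixed at half the most. Time passes only in rows, so rows that repeat a pose let the fingers close, or fill a call up. It gives the time, the measured TCP pose, the force, the opening and the grip force at its end, in the units of the state.
- ctrl.get_obs(): the state, without advancing time (a new reading comes with each control period).
- ctrl.snapshot(name): name is "scene" or "top" or "wrist"; returns a dict with "color" (400x640x3 uint8, red, green, blue), "vertical_fov" (degrees; the focal length in pixels is half the picture's height over the tangent of half this angle, whatever the lens; pixels are square), "cx", "cy" (the principal point, pixels), "rvec" (rotation vector, rad) and "tvec" (3), from world to camera coordinates, as OpenCV has them. Camera axes: x right, y down, z forward; pixel columns grow to the right and rows downward; lengths in m; the calibration is good to about 2 mm. A picture is of the moment at which its call begins. There is no depth.
- ctrl.close_job(): hands the job in; it is judged then, once.
Trained networks look in a picture, given as the dict that the camera call returned (one of the last four; its "shot" number tells which), for a name from the list of things; names that differ only in an ending like _2 or _b are one class to them, and where a whole thing is asked for, a point or a joint stands for the part that bears it (a point fixed in the world has none). Each returns a list of dicts, best first, with "conf" (0 to 1); they miss things now and then, are a little off and sometimes report something else, mostly with a low value. They report only what shows in the picture. A call takes as long as a camera call.
- ctrl.boxes_of(picture, thing): "xy" ([column, row] as shares, 0 to 1, of the picture: columns of its width, rows of its height, amid what is visible of it).
- ctrl.cut_out(picture, thing): "pixels" (400x640 bool, what is visible of it) and "xy" ([column, row] as shares, 0 to 1, of the picture: columns of its width, rows of its height, amid what is visible of it).
The state is a dict: "clock": time; "joint_pos": joint angles; "qvel": joint speeds; "tau": joint torques, N m; "tool_pos": TCP position; "orientation": TCP orientation; "force": force on the tool from outside, world axes, zero at the start; "moment": the same for the moment, N m; "opening": finger opening in m; "gripper_force": force on a finger pad.
Only numpy, scipy, OpenCV 4.12 (cv2) and the standard library are available. Lean on these libraries where they do the work, as an engineer would, in place of code of your own. Each camera call takes 0.05 s, during which the arm holds its last target. There are 200 camera calls.

## Working session

There is one attempt and no reset: what is moved stays moved. The work goes in short steps, Python scripts to look and compute and a tool call to move; the robot and the scene stay as the last step left them, time stands still between calls to the robot, and variables do not carry over. Pictures are saved under pics/ and viewed, at most 10 in all, crops included, and the job is handed in when it is done.

Besides the shell and the picture viewer there is one more tool, called after ">>>" as a command line: name --argument value ..., lists and objects as JSON in quotes. send_rows: Moves the arm, as the interface text tells. Shift numbers are shares of 800 mm and turn numbers shares of 90 degrees, none past 1 either way. Its arguments: {"type":"object","properties":{"deltas":{"type":"array","items":{"type":"array"}},"gripper":{"type":"number"}},"required":["deltas"]}

```bash
ls; mkdir -p pics; cat > h.py <<'E'
import numpy as np, cv2
from plant import ctrl
def snap(n,save=None,crop=None,scale=1):
    p=ctrl.snapshot(n)
    if save:
        im=cv2.cvtColor(p["color"],cv2.COLOR_RGB2BGR)
        if crop: im=im[crop[1]:crop[3],crop[0]:crop[2]]
        cv2.imwrite("pics/"+save,cv2.resize(im,None,fx=scale,fy=scale,interpolation=cv2.INTER_CUBIC))
    return p
def K(p):
    f=200/np.tan(np.radians(p["vertical_fov"])/2); return np.array([[f,0,p["cx"]],[0,f,p["cy"]],[0,0,1]])
def RT(p): return cv2.Rodrigues(np.array(p["rvec"],float))[0],np.array(p["tvec"],float).ravel()
def ray(p,uv):
    R,t=RT(p); d=R.T@np.linalg.inv(K(p))@np.array([uv[0],uv[1],1.]); return -R.T@t,d/np.linalg.norm(d)
def onz(p,uv,z):
    c,d=ray(p,uv); return c+d*(z-c[2])/d[2]
def proj(p,X):
    R,t=RT(p); q=K(p)@(R@np.asarray(X,float)+t); return q[:2]/q[2]
def tri(obs):
    A=np.zeros((3,3));b=np.zeros(3)
    for p,uv in obs:
        c,d=ray(p,uv);M=np.eye(3)-np.outer(d,d);A+=M;b+=M@c
    return np.linalg.solve(A,b)
E
python3 - <<'E'
from h import *
o=ctrl.get_obs(); print(o)
for n in ("scene","top","wrist"):
    p=snap(n,n+"0.png"); R,t=RT(p); print(n,"cam",-R.T@t,p["vertical_fov"],p["cx"],p["cy"])
    for th in ("lift","shaft_seat","crank","crank_hub","crank_grip","pointer","red_marker","side_cutters","driver_red","screw_tray"):
        print(th,[(np.round(np.array(b["xy"])*[640,400],1).tolist(),round(b["conf"],2)) for b in ctrl.boxes_of(p,th)[:2]])
E
cd pics; python3 -c "
import cv2,numpy as np
" 
```

```text
pics
{'clock': 0.0, 'joint_pos': array([ 9.31685881e+01,  2.05916008e+01,  6.34780302e-01, -1.98253600e-02,
       -7.01357646e+01, -1.65059589e+01]), 'qvel': array([-0.03395875, -0.03085732,  0.01415965, -0.08654694, -0.05137947,
       -0.07493331]), 'tau': array([ 2.11029233e-03, -5.82720172e+01,  2.93057656e+01,  6.99679077e+00,
        7.02322679e-03, -1.52330790e-04]), 'tool_pos': array([0.15565292, 0.65642584, 0.2912293 ]), 'orientation': array([ 1.79905935e+02, -8.43822564e-03, -1.33441155e+01]), 'force': array([-0.31300939,  0.20826541,  0.12866248]), 'moment': array([ 0.01495843, -0.00129516,  0.03269254]), 'gripper_force': 0.0, 'opening': 0.0872429639584176}
scene cam [0.34679548 0.70778206 0.97870727] 43.234212010121794 317.8746964854992 199.38469002087294
lift [([300.0, 224.2], 0.95)]
shaft_seat [([306.3, 147.0], 0.55)]
crank [([359.2, 149.6], 0.69)]
crank_hub [([356.2, 146.5], 0.75)]
crank_grip [([359.3, 148.3], 0.95)]
pointer [([300.8, 220.7], 0.58)]
red_marker []
side_cutters [([322.7, 342.4], 0.98), ([300.1, 223.8], 0.43)]
driver_red [([392.8, 254.8], 0.72), ([308.2, 147.8], 0.51)]
screw_tray [([259.6, 176.4], 0.87)]
top cam [0.36607483 0.01737335 1.07338293] 49.010401819447914 313.23581887195957 192.81620840661262
lift [([314.1, 195.1], 0.66)]
shaft_seat []
crank [([433.6, 226.5], 0.63)]
crank_hub [([435.0, 223.3], 0.6)]
crank_grip [([433.2, 223.4], 0.6)]
pointer [([294.1, 194.0], 0.77)]
red_marker []
side_cutters [([207.9, 240.1], 0.78)]
driver_red [([308.6, 283.5], 0.63), ([351.2, 169.1], 0.2)]
screw_tray [([358.0, 135.4], 0.69)]
wrist cam [0.21946288 0.6413918  0.3858748 ] 71.39688920887437 319.558721835584 199.0024260222561
lift []
shaft_seat []
crank []
crank_hub []
crank_grip []
pointer []
red_marker []
side_cutters []
driver_red []
screw_tray []
```

View pics/scene0.png

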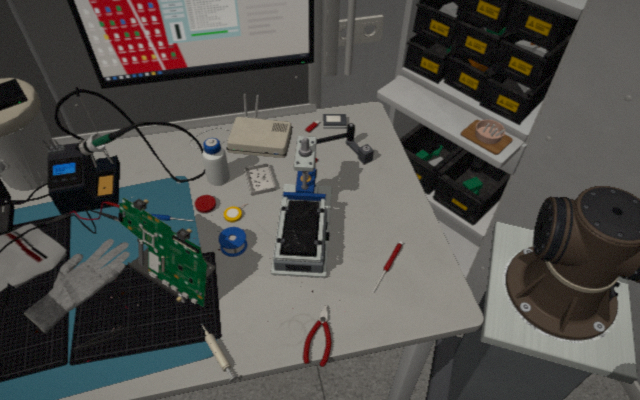

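View pics/top0.png

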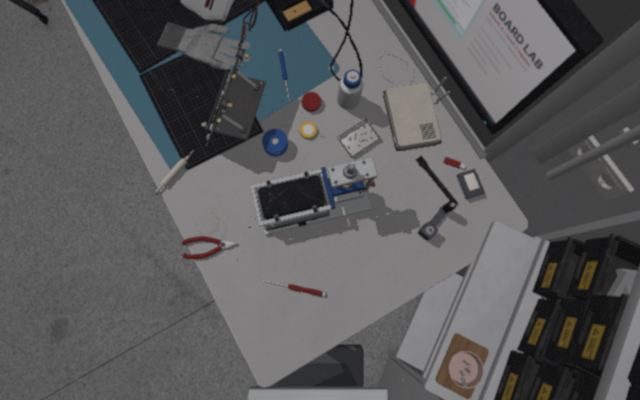

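```bash
python3 - <<'E'
from h import *
a=cv2.imread("pics/top0.png")[120:260,230:500]; b=cv2.imread("pics/scene0.png")[100:290,250:420]
a=cv2.resize(a,(780,404),interpolation=cv2.INTER_CUBIC)[:, :]
a=cv2.resize(cv2.imread("pics/top0.png")[135:255,320:480],(480,360),interpolation=cv2.INTER_CUBIC)
b=cv2.resize(cv2.imread("pics/scene0.png")[115:235,280:385],(315,360),interpolation=cv2.INTER_CUBIC)
cv2.imwrite("pics/c1.png",np.hstack([a,b]))
p=snap("top");s=snap("scene")
for n,uv,z in (("hub",(429,229),.047),("handle",(450,204),.069),("bridge screw tip",(350,170),.225)): print(n,onz(p,uv,z))
for n,uv,z in (("hub",(366,152),.047),("handle",(351,131),.069),("screw tip",(305,143),.225)): print("s",n,onz(s,uv,z))
R,t=RT(p);print(R)
E
```

```text
hub [ 0.51099287 -0.2614197   0.047     ]
handle [ 0.56685103 -0.30791634  0.069     ]
bridge screw tip [ 0.60458846 -0.06097335  0.225     ]
s hub [ 0.50707295 -0.24695084  0.047     ]
s handle [ 0.56098063 -0.29013482  0.069     ]
s screw tip [ 0.60910023 -0.05082475  0.225     ]
[[ 0.0019857  -0.99998037  0.00594264]
 [-0.97549861 -0.00324438 -0.21998169]
 [ 0.21999665 -0.00536022 -0.9754859 ]]
```

View pics/c1.png

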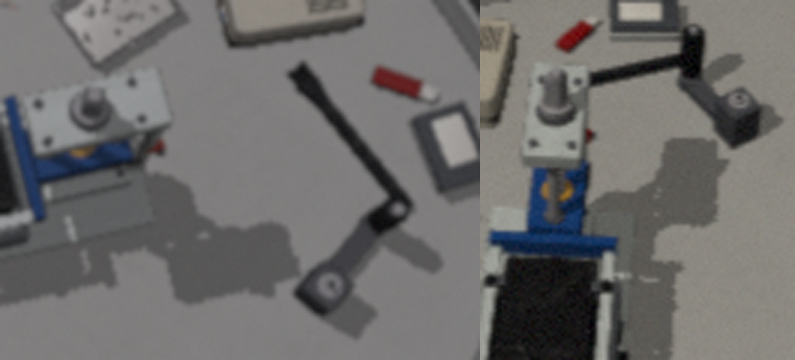

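```bash
cat >> h.py <<'E'
def axes(yaw):
    c,s=np.cos(np.radians(yaw)),np.sin(np.radians(yaw)); return np.array([[c,s,0],[s,-c,0],[0,0,-1.]])  # rows: tool x,y,z in world
def delta(xyz,yaw,frm=None,fyaw=None):
    if frm is None:
        o=ctrl.get_obs(); frm=o["tool_pos"]; fyaw=o["orientation"][2]
    d=axes(fyaw)@(np.array(xyz)-frm); dy=(fyaw-yaw+180)%360-180
    return np.round(d/.8,4),round(dy/90,4)
E
python3 - <<'E'
from h import *
p=snap("top");s=snap("scene");w=snap("wrist")
for n,a,b in (("hubtop",(429,231),(366.7,148.5)),("handletop",(452.2,205),(350.7,126)),("screwtip",(350.5,167.5),(305,139))):
    print(n,tri([(p,a),(s,b)]))
R,t=RT(w); o=ctrl.get_obs(); A=axes(o["orientation"][2])
print("cam off tool",A@(-R.T@t-o["tool_pos"]),"axis tool",A@R[2],"camx tool",A@R[0])
for z in (0,.1,.2): print("monitor",onz(s,(105,85),z),onz(s,(315,65),z),"bottle",onz(s,(212,142),z))
print(delta((.55,-.04,.33),-39.5))
E
```

```text
hubtop [ 0.50753893 -0.26141685  0.04596845]
handletop [ 0.56678471 -0.31449364  0.06418703]
screwtip [ 0.61126064 -0.06194328  0.22557376]
cam off tool [ 0.06553751  0.00025798 -0.09370428] axis tool [-2.44727374e-01  3.47989065e-05  9.69591930e-01] camx tool [1.97488643e-04 9.99999980e-01 1.39563570e-05]
monitor [ 1.36826668 -0.33428384  0.        ] [ 0.7741366  -0.64132329  0.        ] bottle [ 0.93754999 -0.2004035   0.        ]
monitor [ 1.26389725 -0.22781013  0.1       ] [ 0.73047277 -0.50347764  0.1       ] bottle [ 0.87718929 -0.10760909  0.1       ]
monitor [ 1.15952782 -0.12133643  0.2       ] [ 0.68680894 -0.365632    0.2       ] bottle [ 0.8168286  -0.01481469  0.2       ]
(array([ 0.6804,  0.7338, -0.0473]), np.float64(0.2907))
```

>>> send_rows --deltas '[[[0.036,0.036,-0.003],0],[[0.073,0.073,-0.006],0],[[0.109,0.109,-0.009],0],[[0.146,0.145,-0.012],0],[[0.182,0.1815,-0.015],0]]' --gripper 1

```text
clock: 2.32
tool_pos: [0.2646, 0.4802, 0.3043]
orientation: [-180.0, -0.0, -13.3]
force: [1.5, -0.1, 0.5]
opening: 0.0875
gripper_force: 0.0
```

>>> send_rows --deltas '[[[0.036,0.036,-0.003],0],[[0.073,0.073,-0.006],0],[[0.109,0.109,-0.009],0],[[0.146,0.145,-0.012],0],[[0.182,0.1815,-0.015],0]]'

```text
clock: 2.73
tool_pos: [0.3727, 0.3052, 0.3167]
orientation: [-179.9, -0.0, -13.3]
force: [1.0, 1.3, 0.7]
opening: 0.0873
gripper_force: 0.0
```

>>> send_rows --deltas '[[[0.036,0.036,-0.003],0],[[0.073,0.073,-0.006],0],[[0.109,0.109,-0.009],0],[[0.146,0.145,-0.012],0],[[0.182,0.1815,-0.015],0]]'

```text
clock: 3.15
tool_pos: [0.4809, 0.1302, 0.3288]
orientation: [-179.9, -0.1, -13.3]
force: [0.1, 0.9, -0.6]
opening: 0.0875
gripper_force: 0.0
```

>>> send_rows --deltas '[[[0.036,0.036,-0.003],0.06],[[0.073,0.073,-0.006],0.12],[[0.109,0.109,-0.009],0.18],[[0.146,0.145,-0.012],0.24],[[0.182,0.1815,-0.015],0.3]]'

```text
clock: 3.57
tool_pos: [0.5892, -0.0448, 0.3405]
orientation: [-180.0, -0.0, -40.6]
force: [-0.4, 1.1, 1.2]
opening: 0.0876
gripper_force: 0.0
```

```bash
python3 - <<'E'
from h import *
w=snap("wrist","w1.png",scale=1.25); o=ctrl.get_obs(); print(o["tool_pos"],o["orientation"])
np.save("w1.npy",np.r_[w["rvec"],w["tvec"],w["vertical_fov"],w["cx"],w["cy"]])
cv2.imwrite("pics/w1raw.png",cv2.cvtColor(w["color"],cv2.COLOR_RGB2BGR))
print(proj(w,(.611,-.062,.225)),proj(w,(.611,-.062,.194)))
for th in ("shaft_seat","pointer","red_marker","crank_hub"): print(th,[(np.round(np.array(b["xy"])*[640,400],1).tolist(),round(b["conf"],2)) for b in ctrl.boxes_of(w,th)[:2]])
E
```

```text
[ 0.59201273 -0.04973674  0.34018437] [ 1.79910533e+02 -1.11005906e-01 -4.11554121e+01]
[317.96425602 180.1434737 ] [318.17122105 173.78325063]
shaft_seat [([319.2, 176.9], 0.82), ([478.5, 92.0], 0.69)]
pointer [([267.9, 219.7], 0.7)]
red_marker []
crank_hub [([477.8, 88.7], 0.96)]
```

View pics/w1.png

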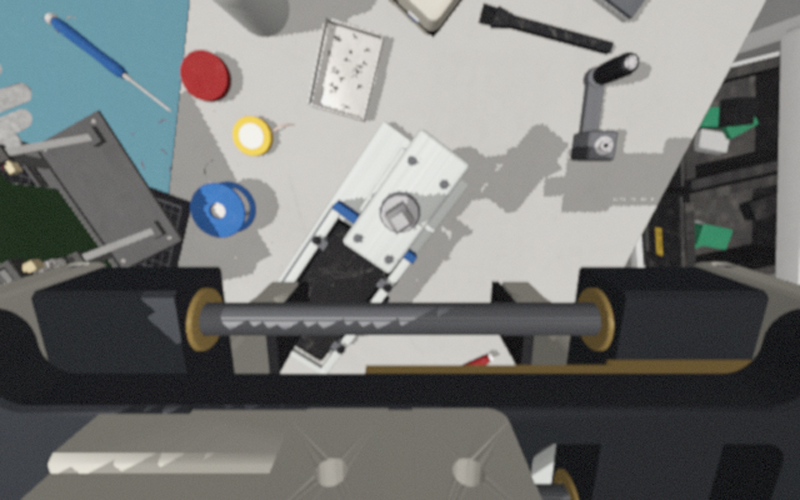

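```bash
python3 - <<'E'
import cv2,numpy as np
im=cv2.imread("pics/w1raw.png")
a=cv2.resize(im[140:200,285:350],None,fx=8,fy=8,interpolation=cv2.INTER_CUBIC)
b=cv2.resize(im[30:140,450:525],None,fx=4,fy=4,interpolation=cv2.INTER_CUBIC)
h=max(a.shape[0],b.shape[0]);pad=lambda x:np.pad(x,((0,h-x.shape[0]),(0,0),(0,0)))
cv2.imwrite("pics/c2.png",np.hstack([pad(a),pad(b)[:, :280]])); print(a.shape,b.shape)
E
```

```text
(480, 520, 3) (440, 300, 3)
```

View pics/c2.png

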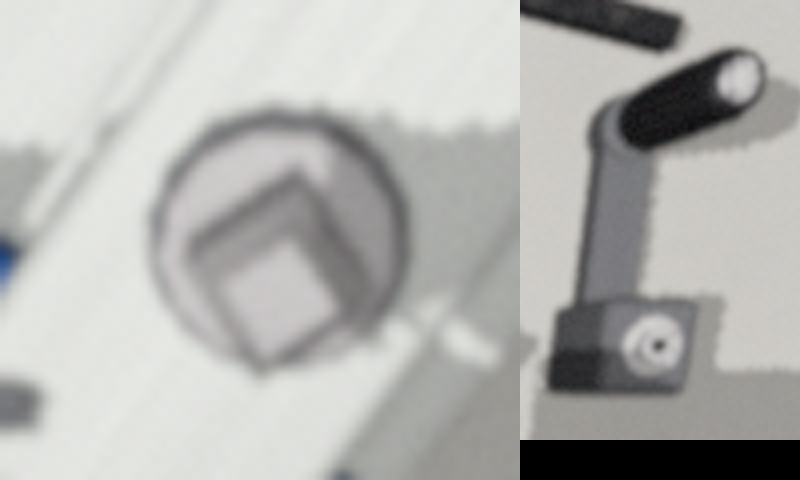

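```bash
python3 - <<'E'
from h import *
v=np.load("w1.npy"); w=dict(rvec=v[:3],tvec=v[3:6],vertical_fov=v[6],cx=v[7],cy=v[8])
c=lambda x,y:(285+x/8-.5,140+y/8-.5)
d=lambda x,y:(450+(x-520)/4-.5,30+y/4-.5)
T=[onz(w,c(*q),.225)[:2] for q in ((218,283),(290,235),(340,298),(265,347))]
B=[onz(w,c(*q),.194)[:2] for q in ((188,243),(297,172))]
print("tip",np.mean(T,0),"shoulder",onz(w,c(280,238),.194))
ang=lambda a,b:np.degrees(np.arctan2(*(b-a)[::-1]))
print("tip edges",[ang(T[i],T[(i+1)%4]) for i in range(4)],[np.linalg.norm(T[i]-T[(i+1)%4]) for i in range(4)],"base",ang(*B),np.linalg.norm(B[0]-B[1]))
h=onz(w,d(655,345),.047);g=onz(w,d(740,75),.069); print("hub",h,"grip",g,ang(h[:2],g[:2]),np.linalg.norm(g[:2]-h[:2]))
H=[onz(w,d(*q),.042)[:2] for q in ((608,312),(695,304),(688,392),(600,388))]
print("hubtop corners",np.mean(H,0),[ang(H[i],H[(i+1)%4]) for i in range(4)],[np.linalg.norm(H[i]-H[(i+1)%4]) for i in range(4)])
E
```

```text
tip [ 0.61284827 -0.06490535] shoulder [ 0.61325593 -0.06545643  0.194     ]
tip edges [np.float64(-96.78153484325861), np.float64(177.7734835283972), np.float64(82.96458736504474), np.float64(-4.80771326430201)] [np.float64(0.00821352476792095), np.float64(0.007663197930538573), np.float64(0.008560234129998335), np.float64(0.007605576305319295)] base -97.56239856572505 0.014079338452978199
hub [ 0.50981799 -0.26442877  0.047     ] grip [ 0.56642059 -0.31533974  0.069     ] -41.96967095455292 0.07613002993236465
hubtop corners [ 0.50855033 -0.26407452] [np.float64(-125.5304010081921), np.float64(143.33932586761497), np.float64(46.901554039860066), np.float64(-39.2871023388012)] [np.float64(0.02890848193410243), np.float64(0.028615541580828806), np.float64(0.030224483906681147), np.float64(0.02468233781952521)]
```

>>> send_rows --deltas '[[[0.018,0.048,0],0.009],[[0.036,0.096,0],0.009],[[0.054,0.145,0],0.009],[[0.072,0.194,0],0.009],[[0.09,0.242,0],0.009]]' --gripper 1

```text
clock: 4.23
tool_pos: [0.517, -0.2367, 0.3409]
orientation: [-180.0, -0.1, -40.9]
force: [1.3, -0.2, 0.8]
opening: 0.0879
gripper_force: 0.0
```

>>> send_rows --deltas '[[[0.009,0.027,0.03],0],[[0.009,0.027,0.08],0],[[0.009,0.027,0.13],0],[[0.009,0.027,0.18],0],[[0.009,0.027,0.18],0]]'

```text
clock: 4.65
tool_pos: [0.505, -0.2554, 0.1893]
orientation: [179.8, 0.6, -41.1]
force: [-2.9, 1.6, -1.1]
opening: 0.0876
gripper_force: 0.0
```

```bash
python3 - <<'E'
from h import *
w=snap("wrist","w2.png"); o=ctrl.get_obs(); print(o["tool_pos"],o["orientation"])
for th in ("crank_hub","crank","crank_grip"): print(th,[(np.round(np.array(b["xy"])*[640,400],1).tolist(),round(b["conf"],2)) for b in ctrl.boxes_of(w,th)[:2]])
print(proj(w,(.5095,-.264,.047)),proj(w,(.566,-.315,.069)))
print(delta((.5095,-.264,.072),-42))
E
```

```text
[ 0.50706933 -0.2562294   0.19342946] [179.79374377   0.3682142  -41.03608679]
crank_hub [([323.0, 159.5], 0.85)]
crank [([324.1, 161.0], 0.8)]
crank_grip [([322.0, 161.2], 0.59)]
[322.65612625 194.09100783] [325.20297393  99.23031547]
(array([0.0039, 0.0074, 0.1589]), np.float64(0.0109))
```

View pics/w2.png

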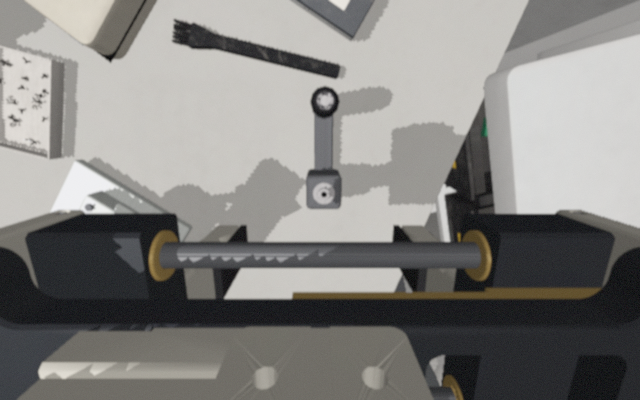

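```bash
python3 - <<'E'
from h import *
p=snap("top");s=snap("scene");w=snap("wrist")
print("shelf corner",tri([(p,(495,223)),(s,(380,88))]), "w/p",tri([(p,(495,223)),(w,(492,82))]))
for z in (0,.1,.15): print(z,onz(w,(490,85),z),onz(w,(490,215),z))
print("body tips",np.array([.5095,-.264])+.0965*axes(-42)[1][:2]+.039*axes(-42)[0][:2])
print("monitor corner",tri([(p,(487,124)),(s,(314,65))]))
E
```

```text
shelf corner [ 0.50836456 -0.36820626  0.1659003 ] w/p [ 0.51490513 -0.38977592  0.12176953]
0 [ 0.48249912 -0.4550658   0.        ] [ 0.36878248 -0.38210924  0.        ]
0.1 [ 0.50888978 -0.40243992  0.1       ] [ 0.43396804 -0.35437279  0.1       ]
0.15 [ 0.52208511 -0.37612698  0.15      ] [ 0.46656081 -0.34050457  0.15      ]
body tips [ 0.47391154 -0.36180957]
monitor corner [ 0.69475974 -0.34730662  0.21650126]
```

```bash
python3 - <<'E'
from h import *
p=snap("top");s=snap("scene");w=snap("wrist")
print("pink",tri([(p,(464,362)),(s,(487,137))]))
a=cv2.resize(cv2.cvtColor(p["color"],cv2.COLOR_RGB2BGR)[190:400,380:520],(400,600))
b=cv2.resize(cv2.cvtColor(s["color"],cv2.COLOR_RGB2BGR)[60:210,330:530],(400,300),interpolation=cv2.INTER_CUBIC)
cv2.imwrite("pics/c3.png",np.hstack([a,np.vstack([b,np.zeros_like(b)])]))
E
```

```text
pink [ 0.22555862 -0.29096607  0.14217299]
```

View pics/c3.png

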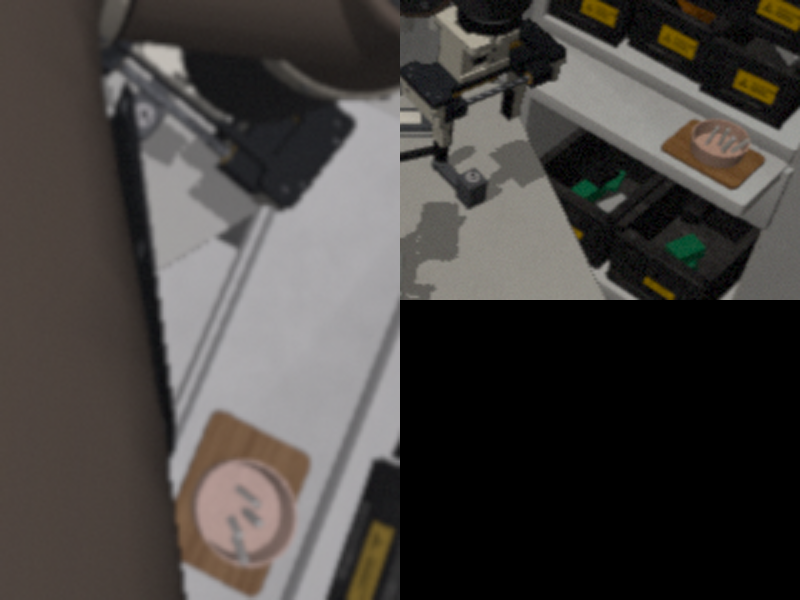

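>>> send_rows --deltas '[[[0,0,0],0.068],[[0,0,0],0.136],[[0,0,0],0.204],[[0,0,0],0.272],[[0,0,0],0.34]]' --gripper 0.6

```text
clock: 5.57
tool_pos: [0.5093, -0.258, 0.1966]
orientation: [-180.0, -0.0, -72.1]
force: [0.6, -1.0, 0.1]
opening: 0.0602
gripper_force: 0.0
```

>>> send_rows --deltas '[[[0,0,0],0.068],[[0,0,0],0.136],[[0,0,0],0.204],[[0,0,0],0.272],[[0,0,0],0.34]]'

```text
clock: 5.98
tool_pos: [0.5093, -0.258, 0.1967]
orientation: [-180.0, 0.0, -102.7]
force: [-0.3, -0.2, 0.5]
opening: 0.0524
gripper_force: 0.0
```

>>> send_rows --deltas '[[[0,0,0],0.068],[[0,0,0],0.136],[[0,0,0],0.204],[[0,0,0],0.272],[[0,0,0],0.331]]'

```text
clock: 6.4
tool_pos: [0.5093, -0.258, 0.1966]
orientation: [-180.0, 0.0, -132.5]
force: [0.6, 0.4, -0.5]
opening: 0.0526
gripper_force: 0.0
```

```bash
python3 - <<'E'
from h import *
o=ctrl.get_obs(); print(o["tool_pos"],o["orientation"],o["joint_pos"],o["opening"],o["clock"])
print(delta((.5095,-.264,.083),-132))
E
```

```text
[ 0.50931587 -0.25799763  0.19664609] [-1.79968168e+02  1.93372627e-02 -1.32458018e+02] [-7.23357224e+00  1.54593403e+01 -2.00925481e+01  3.15261870e-03
 -5.44109544e+01 -3.52262853e+01] 0.05257183899622453 6.4
(array([ 0.0054, -0.0052,  0.1421]), np.float64(-0.0051))
```

>>> send_rows --deltas '[[[0.0054,-0.0052,0.03],-0.005],[[0.0054,-0.0052,0.06],-0.005],[[0.0054,-0.0052,0.09],-0.005],[[0.0054,-0.0052,0.12],-0.005],[[0.0054,-0.0052,0.142],-0.005]]'

```text
clock: 6.82
tool_pos: [0.5089, -0.2639, 0.0812]
orientation: [180.0, -0.0, -131.7]
force: [-0.6, -0.6, -0.1]
opening: 0.0527
gripper_force: 0.0
```

>>> send_rows --deltas '[[[0,0,0],0],[[0,0,0],0],[[0,0,0],0],[[0,0,0],0],[[0,0,0],0]]' --gripper 0

```text
clock: 7.23
tool_pos: [0.5102, -0.2641, 0.0841]
orientation: [-179.9, 0.1, -131.7]
force: [-0.1, -0.0, 2.8]
opening: 0.0316
gripper_force: 30.0
```

```bash
python3 - <<'E'
from h import *
o=ctrl.get_obs(); print(o)
E
```

```text
{'clock': 7.2333, 'joint_pos': array([-7.85595080e+00,  2.35994555e+01, -2.61013775e+01,  1.63436308e-02,
       -4.01534584e+01, -3.38325485e+01]), 'qvel': array([ 0.15073013,  0.08294308, -0.09013044, -0.09575452,  0.14144868,
        0.01116148]), 'tau': array([-1.11980075e-01, -5.15549541e+01,  1.95376790e+01,  4.58512813e+00,
        7.33546587e-02,  3.20942920e-03]), 'tool_pos': array([ 0.51022166, -0.26407447,  0.08410411]), 'orientation': array([-1.79873080e+02,  7.23443586e-02, -1.31675941e+02]), 'force': array([-0.08633122, -0.01007543,  2.82567115]), 'moment': array([ 0.2458932 , -0.03262599, -0.03501196]), 'gripper_force': 29.980378299951553, 'opening': 0.03156112203811682}
```

>>> send_rows --deltas '[[[0,0,-0.02],0],[[0,0,-0.06],0],[[0,0,-0.1],0],[[0,0,-0.14],0],[[0,0,-0.18],0]]'

```text
clock: 7.65
tool_pos: [0.5088, -0.2637, 0.2287]
orientation: [-180.0, 0.0, -131.7]
force: [0.9, 0.7, -2.4]
opening: 0.0318
gripper_force: 30.0
```

>>> send_rows --deltas '[[[0,0,-0.04],-0.07],[[0,0,-0.08],-0.14],[[0,0,-0.12],-0.21],[[0,0,-0.15],-0.28],[[0,0,-0.15],-0.35]]'

```text
clock: 8.07
tool_pos: [0.5106, -0.2646, 0.3535]
orientation: [-179.4, -0.1, -99.8]
force: [0.8, -0.9, -2.8]
opening: 0.0317
gripper_force: 30.0
```

```bash
python3 - <<'E'
from h import *
o=ctrl.get_obs(); print(o["tool_pos"],o["orientation"],o["opening"],o["gripper_force"])
print(delta((.613,-.065,.350),-96))
w=snap("wrist","w3.png")
print(proj(w,(.613,-.065,.225)))
E
```

```text
[ 0.51059523 -0.26459372  0.35354503] [-1.79438606e+02 -7.94463658e-02 -9.98460548e+01] 0.03170624565789202 29.978511035442352
(array([-0.2677, -0.0835,  0.0044]), np.float64(-0.0427))
[255.46113618 411.64022297]
```

View pics/w3.png

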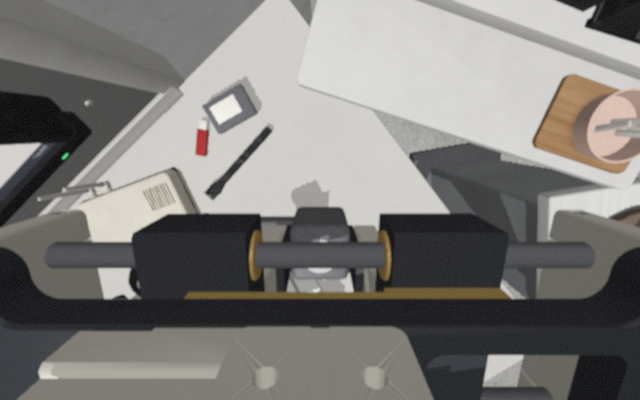

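```bash
python3 - <<'E'
from h import *
w=snap("wrist"); R,t=RT(w); o=ctrl.get_obs()
cam=np.array([.06554,0,-.0937]); ax=np.array([-.2447,0,.9696]); cx=np.array([0,1,0.]); cy=np.cross(ax,cx)
k=K(w)
for q in ((.016,-.016,.084),(.016,.016,.084),(.016,-.016,.042),(.016,.016,.042),(0,0,.037)):
    v=np.array(q)-cam; c=np.array([v@cx,v@cy,v@ax]); print(q,(k@c/c[2])[:2])
    
im=cv2.cvtColor(w["color"],cv2.COLOR_RGB2GRAY); print(im[196:242:1,320].tolist()); print(im[225,270:380:2].tolist())
print(o["tool_pos"],o["orientation"]); print(delta((.613,-.065,.350),-96))
E
```

```text
(0.016, -0.016, 0.084) [295.40994351 205.87093324]
(0.016, 0.016, 0.084) [343.70750017 205.87093324]
(0.016, -0.016, 0.042) [288.56627629 227.72505072]
(0.016, 0.016, 0.042) [350.55116738 227.72505072]
(0, 0, 0.037) [319.55872184 260.54477734]
[159, 159, 158, 158, 161, 157, 159, 159, 158, 152, 130, 92, 66, 57, 57, 60, 57, 58, 57, 50, 56, 57, 56, 56, 61, 55, 59, 57, 63, 71, 74, 78, 79, 79, 79, 80, 83, 80, 83, 83, 82, 86, 101, 124, 129, 115]
[122, 122, 121, 113, 110, 107, 110, 109, 83, 53, 49, 56, 63, 64, 66, 65, 67, 66, 66, 67, 69, 70, 62, 63, 68, 71, 67, 64, 66, 68, 67, 67, 67, 60, 65, 61, 64, 64, 59, 111, 134, 164, 181, 170, 171, 171, 170, 170, 170, 169, 169, 172, 185, 206, 167]
[ 0.50922677 -0.26367618  0.34830563] [-1.79822580e+02  3.70928593e-02 -1.00082169e+02]
(array([-0.2672, -0.0842, -0.0021]), np.float64(-0.0454))
```

>>> send_rows --deltas '[[[-0.04,-0.0126,-0.002],-0.007],[[-0.08,-0.0252,-0.002],-0.014],[[-0.12,-0.0378,-0.002],-0.021],[[-0.16,-0.0504,-0.002],-0.028],[[-0.2,-0.063,-0.002],-0.035]]'

```text
clock: 8.58
tool_pos: [0.5869, -0.1138, 0.3471]
orientation: [179.9, 0.0, -97.3]
force: [0.8, 0.1, -2.3]
opening: 0.0316
gripper_force: 30.0
```

```bash
python3 - <<'E'
from h import *
print(delta((.613,-.065,.350),-96))
s=snap("scene")
E
```

```text
(array([-0.0647, -0.0246, -0.0036]), np.float64(-0.0143))
```

>>> send_rows --deltas '[[[-0.03,-0.012,0],-0.008],[[-0.062,-0.022,0],-0.012],[[-0.062,-0.022,0],-0.012],[[-0.062,-0.022,0],-0.012],[[-0.062,-0.022,0],-0.012]]'

```text
clock: 9.05
tool_pos: [0.6102, -0.0682, 0.3472]
orientation: [179.9, -0.0, -96.1]
force: [-0.1, 0.0, -3.6]
opening: 0.0317
gripper_force: 30.0
```

```bash
python3 - <<'E'
from h import *
o=ctrl.get_obs(); print(o["tool_pos"],o["orientation"])
print(delta((.613,-.065,.320),-96))
s=snap("scene"); p=snap("top")
for n,q in (("s",s),("p",p)): 
    im=cv2.cvtColor(q["color"],cv2.COLOR_RGB2BGR); c=np.round(proj(q,(.613,-.065,.24))).astype(int); print(n,c)
    cv2.imwrite(f"pics/f_{n}.png",cv2.resize(im[c[1]-50:c[1]+50,c[0]-50:c[0]+50],(400,400),interpolation=cv2.INTER_CUBIC))
cv2.imwrite("pics/c4.png",np.hstack([cv2.imread("pics/f_s.png"),cv2.imread("pics/f_p.png")]))
E
```

```text
[ 0.61021703 -0.06823722  0.34715382] [ 1.79880641e+02 -2.14221577e-02 -9.60730509e+01]
(array([-0.0044, -0.003 ,  0.0339]), np.float64(-0.0008))
s [305 133]
p [353 164]
```

View pics/c4.png

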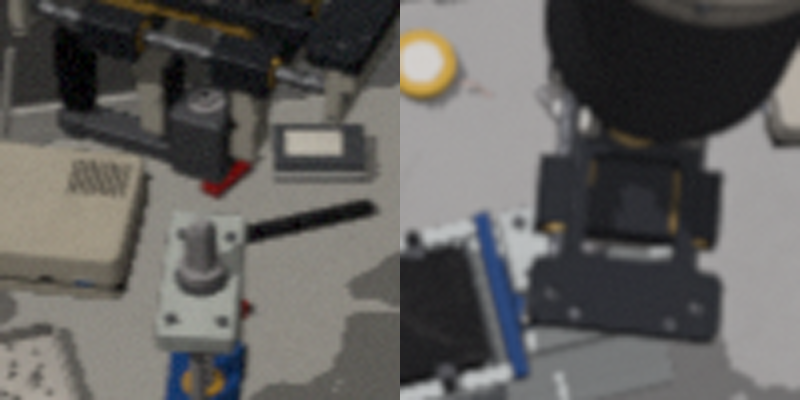

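>>> send_rows --deltas '[[[-0.0044,-0.003,0],-0.001],[[-0.0044,-0.003,0.01],-0.001],[[-0.0044,-0.003,0.02],-0.001],[[-0.0044,-0.003,0.034],-0.001],[[-0.0044,-0.003,0.034],-0.001]]'

```text
clock: 9.57
tool_pos: [0.6122, -0.0651, 0.3175]
orientation: [179.7, -0.0, -95.9]
force: [-0.3, -0.7, -3.3]
opening: 0.0317
gripper_force: 30.0
```

>>> send_rows --deltas '[[[0,0,0.005],0],[[0,0,0.01],0],[[0,0,0.015],0],[[0,0,0.02],0],[[0,0,0.02],0]]'

```text
clock: 9.98
tool_pos: [0.6133, -0.065, 0.304]
orientation: [179.9, -0.0, -95.9]
force: [-0.0, -0.8, -2.4]
opening: 0.0319
gripper_force: 30.0
```

```bash
python3 - <<'E'
from h import *
o=ctrl.get_obs(); print(o["tool_pos"],o["orientation"],o["force"],o["moment"],o["opening"])
print(delta((.613,-.065,.278),-96))
E
```

```text
[ 0.61327422 -0.06497477  0.30397042] [ 1.79928677e+02 -3.09801506e-03 -9.58771171e+01] [-0.01393523 -0.8077665  -2.41047625] [ 0.12714196  0.0963625  -0.00040229] 0.031869349072384034
(array([0.0001, 0.0003, 0.0325]), np.float64(0.0014))
```

>>> send_rows --deltas '[[[0,0,0.004],0],[[0,0,0.008],0],[[0,0,0.012],0],[[0,0,0.016],0],[[0,0,0.016],0]]'

```text
clock: 10.4
tool_pos: [0.6135, -0.0646, 0.2914]
orientation: [180.0, 0.0, -95.9]
force: [-1.6, 3.3, -3.7]
opening: 0.032
gripper_force: 30.0
```

>>> send_rows --deltas '[[[0,0,0.004],0],[[0,0,0.008],0],[[0,0,0.012],0],[[0,0,0.016],0],[[0,0,0.0165],0]]'

```text
clock: 10.82
tool_pos: [0.6135, -0.0646, 0.2786]
orientation: [180.0, 0.0, -95.9]
force: [-2.7, 4.6, 1.1]
opening: 0.0318
gripper_force: 30.0
```

```bash
python3 - <<'E'
from h import *
o=ctrl.get_obs(); print(o["tool_pos"],o["orientation"],o["force"],o["moment"],o["opening"])
E
```

```text
[ 0.61350248 -0.06461189  0.27859419] [ 1.79983316e+02  2.72268151e-02 -9.58609453e+01] [-2.73708607  4.64239283  1.10606171] [ 2.07399901  1.08522529 -0.07721866] 0.03178166255586401
```

>>> send_rows --deltas '[[[0,0,0.001],0],[[0,0,0.002],0],[[0,0,0.002],0],[[0,0,0.002],0],[[0,0,0.002],0]]'

```text
clock: 11.23
tool_pos: [0.6135, -0.0646, 0.2781]
orientation: [-180.0, 0.0, -95.9]
force: [-5.6, 5.3, 5.1]
opening: 0.032
gripper_force: 30.0
```

>>> send_rows --deltas '[[[0,0,0],0],[[0,0,0],0],[[0,0,0],0],[[0,0,0],0],[[0,0,0],0]]' --gripper 0.6

```text
clock: 11.65
tool_pos: [0.6137, -0.0653, 0.2773]
orientation: [-180.0, -0.0, -95.9]
force: [0.5, 0.2, -1.2]
opening: 0.0521
gripper_force: 0.0
```

```bash
python3 - <<'E'
from h import *
o=ctrl.get_obs(); print(o["tool_pos"],o["orientation"],o["force"],o["moment"],o["opening"])
print("up",delta(o["tool_pos"]+[0,0,.06],-96))
c=np.array([.6133,-.0648])
g=c+.075*np.array([np.cos(np.radians(-6)),np.sin(np.radians(-6))]);print("grip",g)
E
```

```text
[ 0.61372197 -0.06526472  0.27734502] [-1.79989434e+02 -1.54082912e-02 -9.58768631e+01] [ 0.49997961  0.19831848 -1.21882887] [ 0.00679911 -0.01981419 -0.02210271] 0.05211262654220768
up (array([ 0.   ,  0.   , -0.075]), np.float64(0.0014))
grip [ 0.68788914 -0.07263963]
```

>>> send_rows --deltas '[[[0,0,-0.03],0],[[0,0,-0.07],0],[[0,0,-0.09],0],[[0.04,0,-0.09],0],[[0.085,0,-0.09],-0.07]]'

```text
clock: 12.07
tool_pos: [0.6074, -0.132, 0.3511]
orientation: [-179.8, 0.0, -89.5]
force: [0.8, -0.6, -0.2]
opening: 0.0527
gripper_force: 0.0
```

>>> send_rows --deltas '[[[0.04,0.004,0],-0.075],[[0.08,0.008,0],-0.15],[[0.12,0.012,0],-0.225],[[0.13,0.012,0],-0.3],[[0.13,0.012,0],-0.375]]'

```text
clock: 12.48
tool_pos: [0.5973, -0.2396, 0.3489]
orientation: [180.0, -0.0, -55.7]
force: [0.2, 0.6, -0.7]
opening: 0.0526
gripper_force: 0.0
```

>>> send_rows --deltas '[[[0,0,0],-0.075],[[0,0,0],-0.15],[[0,0,0],-0.225],[[0,0,0],-0.3],[[0,0,0],-0.375]]'

```text
clock: 12.9
tool_pos: [0.5978, -0.237, 0.3493]
orientation: [180.0, 0.0, -21.7]
force: [-0.3, -0.8, 0.8]
opening: 0.0524
gripper_force: 0.0
```

>>> send_rows --deltas '[[[0,0,0.03],-0.075],[[0,0,0.07],-0.15],[[0,0,0.11],-0.18],[[0,0,0.15],-0.18],[[0,0,0.18],-0.18]]'

```text
clock: 13.32
tool_pos: [0.5969, -0.2367, 0.2027]
orientation: [-180.0, 0.1, -5.9]
force: [-0.1, 0.4, -0.1]
opening: 0.0524
gripper_force: 0.0
```

```bash
python3 - <<'E'
from h import *
o=ctrl.get_obs(); print(o["tool_pos"],o["orientation"],o["force"],o["clock"])
w=snap("wrist","w4.png"); s=snap("scene")
np.save("w4.npy",np.r_[w["rvec"],w["tvec"],w["vertical_fov"],w["cx"],w["cy"]])
for n,q in (("w",w),("s",s)):
  for th in ("pointer","red_marker","crank_hub","crank_grip","shaft_seat"): print(n,th,[(np.round(np.array(b["xy"])*[640,400],1).tolist(),round(b["conf"],2)) for b in ctrl.boxes_of(q,th)[:2]])
for X in ((.613,-.0645,.241),(.688,-.073,.263),(.628,-.113,.1)): print(proj(w,X),proj(s,X))
hsv=cv2.cvtColor(w["color"],cv2.COLOR_RGB2HSV); m=((hsv[...,0]<8)|(hsv[...,0]>172))&(hsv[...,1]>140)&(hsv[...,2]>60)
n,l,st,ce=cv2.connectedComponentsWithStats(m.astype(np.uint8)); print([(st[i].tolist(),ce[i].round(1).tolist()) for i in range(1,n) if st[i][4]>8])
E
```

```text
[ 0.59687746 -0.23666761  0.20265239] [-1.79985544e+02  1.17053000e-01 -5.87113767e+00] [-0.08737709  0.43226981 -0.07589997] 13.3167
w pointer [([100.7, 192.0], 0.73)]
w red_marker []
w crank_hub []
w crank_grip []
w shaft_seat []
s pointer [([301.2, 221.2], 0.62)]
s red_marker []
s crank_hub [([291.0, 136.1], 0.68)]
s crank_grip [([292.0, 136.8], 0.89)]
s shaft_seat []
[-367.33362182  403.32256009] [305.20501635 133.04210653]
[-1266.67092849    50.0557383 ] [273.48857518 115.69118968]
[145.23945373 195.54886404] [306.31139468 162.23645642]
[([396, 78, 43, 26, 672], [416.7, 90.5])]
```

```bash
python3 - <<'E'
from h import *
s=snap("scene"); b=cv2.cvtColor(s["color"],cv2.COLOR_RGB2BGR)[90:180,262:332]
w=cv2.imread("pics/w4.png")[70:220,0:130]
cv2.imwrite("pics/c5.png",np.hstack([cv2.resize(w,(520,600),interpolation=cv2.INTER_CUBIC),np.vstack([cv2.resize(b,(280,360),interpolation=cv2.INTER_CUBIC),np.zeros((240,280,3),np.uint8)])]))
E
```

```text
(no output)
```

View pics/c5.png

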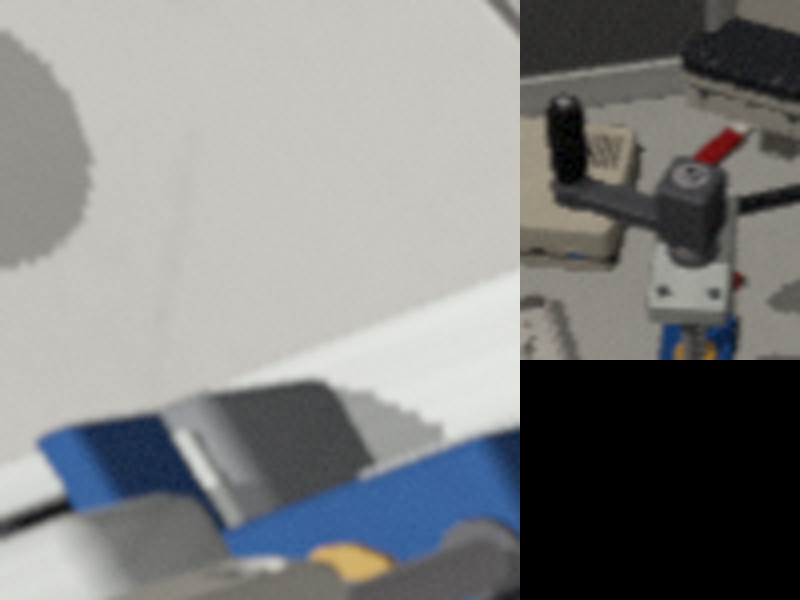

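```bash
cat >> h.py <<'E'
def red(img,box=None,smin=120):
    hsv=cv2.cvtColor(img,cv2.COLOR_RGB2HSV); m=((hsv[...,0]<9)|(hsv[...,0]>170))&(hsv[...,1]>smin)&(hsv[...,2]>50)
    n,l,st,ce=cv2.connectedComponentsWithStats(m.astype(np.uint8),connectivity=8); return [(st[i].tolist(),ce[i].round(1).tolist()) for i in range(1,n) if st[i][4]>2]
E
python3 - <<'E'
from h import *
p=snap("top");s=snap("scene")
a=cv2.imread("pics/top0.png")[:,:,::-1].copy();b=cv2.imread("pics/scene0.png")[:,:,::-1].copy()
f=lambda L,u,v:[x for x in L if abs(x[1][0]-u)<15 and abs(x[1][1]-v)<15]
A=f(red(a),372,184);B=f(red(b),317,160);print(A,B)
if A and B: print(tri([(p,A[0][1]),(s,B[0][1])]))
# lift yaw: bridge corners from w1? project-check lift frame for several yaws
v=np.load("w1.npy"); w=dict(rvec=v[:3],tvec=v[3:6],vertical_fov=v[6],cx=v[7],cy=v[8])
q=[onz(w,(u/1.25,vv/1.25),.182)[:2] for u,vv in ((421,131),(467,165),(391,270),(344,240))]
print("bridge",np.round(q,4),np.mean(q,0))
E
```

```text
[([372, 183, 2, 2, 4], [372.5, 183.5])] []
bridge [[ 0.6446 -0.1119]
 [ 0.606  -0.122 ]
 [ 0.5823 -0.0305]
 [ 0.6226 -0.0193]] [ 0.61387268 -0.07093773]
```

```bash
cat >> h.py <<'E'
def amap(im,x0,x1,y0,y1,st=3):
    h=cv2.cvtColor(im,cv2.COLOR_RGB2HSV)
    for y in range(y0,y1,st):
        r=""
        for x in range(x0,x1,st):
            H,S,V=h[y,x]; 
            r+= "R" if S>90 and (H<10 or H>168) and V>50 else "B" if S>90 and 95<H<130 else "Y" if S>90 and 10<=H<40 else "#" if V<45 else "+" if V<100 else "-" if V<160 else "." if V<205 else " "
        print(y,r)
E
python3 - <<'E'
from h import *
v=np.load("w4.npy"); w=dict(rvec=v[:3],tvec=v[3:6],vertical_fov=v[6],cx=v[7],cy=v[8])
for X in ((.606,-.122,.182),(.6446,-.112,.182),(.606,-.122,0),(.6446,-.112,0)): print(X,proj(w,X).round())
amap(cv2.imread("pics/w4.png")[:,:,::-1].copy(),60,300,140,290)
p=snap("top");s=snap("scene"); print(tri([(p,(372.5,183.5)),(s,(316.7,160))]))
print(red(cv2.imread("pics/w1raw.png")[:,:,::-1].copy()))
E
```

```text
(0.606, -0.122, 0.182) [ 68. 282.]
(0.6446, -0.112, 0.182) [ 16. 203.]
(0.606, -0.122, 0) [214. 193.]
(0.6446, -0.112, 0) [198. 158.]
140 ....................                     .----..................................
143 ..................                        ----..................................
146 ................                          .----.................................
149 .............                              ----.................................
152 ..........                                 .---.................................
155 ........                                    ----................................
158 .....                                .-.    -----...............................
161 ..                                  .----.  .----...............................
164     ....                             ------..----...............................
167 --++++++...                      .-. .-------.----..............................
170 +++++++++--..                    --+. -------.----..............................
173 +++++++++-.--..           .
[... 2705 characters left out ...]
-+#####+++++++++++++++++++++++++++++++#YYYYYY#+-----+++###+------..-
272 -------------++++++#++++++++++++++++++++++++++++++#YYYYYY#+-----+++###+--.......
275 -------------+##+#+#++++++++++++++++++++++++++++++#YYYYY##+-----+#+###-.........
278 -------------+####+##++++++++++++++++++++++++++++++#YYY+##+-----+#+##+..........
281 --------------+#####+++++++++++++++++++++++++++++++#+Y####+------#+##-..........
284 --------------+######++++++++++++++++++++++++++++++#######+------++##...........
287 --------------+###+#+++++++++++++++++++++++++++++++########------###+...........
[ 0.60544197 -0.12263949  0.10593419]
[([145, 41, 39, 39, 1187], [163.9, 60.3]), ([374, 285, 17, 8, 71], [383.7, 288.8])]
```

>>> send_rows --deltas '[[[-0.04,0.005,0],0.05],[[-0.08,0.01,0],0.1],[[-0.105,0.015,0.003],0.1],[[-0.105,0.015,0.003],0.1],[[-0.105,0.015,0.003],0.1]]'

```text
clock: 14.58
tool_pos: [0.5124, -0.2403, 0.2035]
orientation: [-180.0, -0.0, -14.9]
force: [0.3, -0.0, 0.2]
opening: 0.0525
gripper_force: 0.0
```

```bash
python3 - <<'E'
from h import *
o=ctrl.get_obs(); print(o["tool_pos"],o["orientation"],o["force"],o["clock"])
w=snap("wrist","w5.png")
np.save("w5.npy",np.r_[w["rvec"],w["tvec"],w["vertical_fov"],w["cx"],w["cy"]])
c=proj(w,(.605,-.123,.106)); print(c)
print(red(w["color"]))
for X in ((.606,-.122,.182),(.6446,-.112,.182),(.606,-.122,0),(.6446,-.112,0)): print(X,proj(w,X).round())
u,v=c.astype(int); amap(w["color"],max(u-110,0),u+110,max(v-60,0),min(v+60,215),2)
E
```

```text
[ 0.51244817 -0.2402676   0.20352851] [-1.79999020e+02 -4.42551388e-02 -1.48753285e+01] [ 0.30820973 -0.04880983  0.23560873] 14.5833
[115.11757465 138.34168567]
[([103, 127, 24, 20, 265], [114.2, 135.2])]
(0.606, -0.122, 0.182) [-21. 143.]
(0.6446, -0.112, 0.182) [-101.   48.]
(0.606, -0.122, 0) [186. 134.]
(0.6446, -0.112, 0) [163.  99.]
78 ............................................                         .-------.................................
80 ...........................................                           -------.................................
82 .........................................                             .------.................................
84 ........................................                               .------................................
86 ......................................                                  -------...............................
88 .....................................                                   .-------..............................
90 ...................................                                    
[... 5430 characters left out ...]
--------..
186 +#BBBBBBBBBBBBBBBBBBBBBBBBBBBBB+++++++++++--...-------------.---.  .-------------.--.-------------------------
188 ++#BBBBBBBBBBBBBBBBBBBBBBBBBB+++++++++++++--.-------------..-----.  .-.---------------------------------------
190 +#+#BBBBBBBBBBBBBBBBBBBBBBB++--++++++++++++--------.-------------.  .--------------------------------.....----
192 #+++#BBBBBBBBBBBBBBBBBBBB------++++++++++++++++--..----.-----.---... ..-.....----------------------..........-
194 ##+#++BBBBBBBBBBBBBBBBBBB-------++++++++++++++++-------------------.  ..-.-.---------------------.............
196 +##++#BBBBBBBBBBBBBBBBBBB+-------++++++++++++++++-------------------.  .-..---------------------..............
```

```bash
python3 - <<'E'
from h import *
im=cv2.imread("pics/w5.png")[:,:,::-1].copy()
h=cv2.cvtColor(im,cv2.COLOR_RGB2HSV)
for y in range(118,154):
    print(y,"".join("R" if (h[y,x,1]>110 and (h[y,x,0]<10 or h[y,x,0]>168)) else "B" if h[y,x,1]>110 and 95<h[y,x,0]<130 else "0123456789ABCDEFGHIJKLMNOPQ"[h[y,x,2]//10] for x in range(92,176)))
v=np.load("w5.npy"); w=dict(rvec=v[:3],tvec=v[3:6],vertical_fov=v[6],cx=v[7],cy=v[8])
for z in (.115,.106,.097,.088,.08,.07,.06): print(z,proj(w,(.605,-.123,z)).round(1),proj(w,(.625,-.118,z)).round(1),proj(w,(.615,-.130,z)).round(1))
E
```

```text
118 BBBBBBBBBBBBB9FKMNNNNNNNNNNNNNNNNNNNNNNNNNNNNNNNNMKHEBBCDDEEFFFDCDEFGGFFFGHGFEDCBCEE
119 BBBBBBBBBBBBBBBHLNNNNNNNNNNNNNNNNNNNNNNNNNNNNNNNNNLJGDCEHIGFFGFECCDEFFFFFFFFFFECBBDE
120 BBBBBBBBBBBBBB8CIMNNNNNNNNNNNNNNNNMMLLLLMMNNNNNNNNMKIFFHJKIGFGGFDCCEFFFFFFFFFFFDCBCD
121 BBBBBBBBBBBBBBB9FKMNNNNNNNNNNNNMLKJIIIIIJKLMNNNNNNNMKHGIJJHGFGGFEDCCEFFFFFGFGGGFDCBC
122 BBBBBBBBBBBBBBBBBGKMNNNNNNNNNNMKIGFEEEEEEGIJKLNNNNMMKJHGHHGFFGGFFECCDEFFFFGFFFGIGDBB
123 BBBBBBBBBBBBBBBB8CHKMMNNNNNNNMJGEDDDDDDDCCDEFILMNMLKJIGGFFFGFFFGFFECCEFGFFFGFFHJIFCB
124 BBBBBBBBBBBBBBBBB9CHJKKKKKKKKIFDCCBCCCCCCCCBBEIKLLKIHGGFFFFFFFGGFFEDCCEFFFFFFFHJJHEC
125 BBBBBBBBBBBBBBBBBB9BDFFFFFFFFDBAAAAAABBBCCCBAADGIKJHGGFFFFGFFFGFGFFECCDFFFFFFFGHIIFD
126 BBBBBBBBBBBBBBBBBBB79AABAAAAA9999999999AABBB978CFHIGFGFFFFFGFGFFFGGFDCCEFFFFFFFGHHGD
127 BBBBBBBBBBBBBBBBBB68RRRA9999999999999999AA988779DFGFFFFFFGFFFFGGGGGFEDCCEFFFFFFFFGFE
128 BBBBBBBBBBBBBBBB66RRRRRRRRRRRR999999999998887767CFFFFFFFFFFFGGFFGFGFFECCDEFFFFFGGFFF
129 BBBBBBBBBBBBBB768RRRRRRRRRRRRRR99999999999887777AEFFFFFFFFFFGFFGFFFFFFDCCEFFFFFFFFFF
130 BBBBBBBBBBBBB77RRRRRRRRRRRRR
[... 1736 characters left out ...]
AAAAABCEFFF
150 BBBBBBBBBBBBBBBBBBBBBBBBBBBBB1257ADEFFFGGFFFFFFFFFFFFFFFFEEEFFFGGGFFEECBAAAABCDEFFFF
151 BBBBBBBBBBBBBBBBBBBBBBBBBBB12469CDFFFFFFFFFFFFFFFFFFFFFFGFFFFGGGFFFEDCBAAAACDEEFFFFF
152 BBBBBBBBBBBBBBBBBBBBBBBB10B358BCEFFFFFFFFFFFGFFFFFGFFFFFFGFGGGFFFEDCBAAAABCDEFFFFFFF
153 BBBBBBBBBBBBBBBBBBBBB4B1B247ACDFFFFFFFFFFFFFFFFFFFFFFFFFGFFGGFFEDCBBAAABCDEFFFFFFFFF
0.115 [105.1 138.8] [ 83.7 109.3] [108.4 120.2]
0.106 [115.1 138.3] [ 95.  110.2] [118.4 120.6]
0.097 [124.2 137.9] [105.2 111.1] [127.5 121. ]
0.088 [132.6 137.5] [114.6 111.8] [135.8 121.3]
0.08 [139.4 137.2] [122.2 112.5] [142.6 121.6]
0.07 [147.3 136.9] [131.  113.2] [150.4 122. ]
0.06 [154.5 136.5] [139.1 113.9] [157.6 122.2]
```

>>> send_rows --deltas '[[[-0.01,-0.01,0.03],0],[[-0.01,-0.02,0.06],0],[[-0.01,-0.03,0.085],0],[[-0.01,-0.03,0.085],0],[[-0.01,-0.03,0.085],0]]'

```text
clock: 15.05
tool_pos: [0.512, -0.2146, 0.1343]
orientation: [180.0, 0.1, -14.8]
force: [0.2, -0.7, 0.8]
opening: 0.0527
gripper_force: 0.0
```

```bash
python3 - <<'E'
from h import *
o=ctrl.get_obs(); print(o["tool_pos"],o["orientation"],o["force"],o["clock"])
w=snap("wrist","w6.png")
np.save("w6.npy",np.r_[w["rvec"],w["tvec"],w["vertical_fov"],w["cx"],w["cy"]])
print(red(w["color"]))
for z in (.115,.106,.097,.088,.08,.07,.06): print(z,proj(w,(.605,-.123,z)).round(1))
amap(w["color"],0,220,70,190,2)
E
```

```text
[ 0.51200089 -0.21463596  0.13430384] [ 1.79953341e+02  1.23713987e-01 -1.47830950e+01] [ 0.22205122 -0.73450268  0.76668252] 15.05
[([32, 108, 44, 32, 784], [52.1, 121.2])]
0.115 [ 32.3 126. ]
0.106 [ 53.6 126.2]
0.097 [ 71.9 126.3]
0.088 [ 87.8 126.4]
0.08 [100.4 126.5]
0.07 [114.3 126.6]
0.06 [126.5 126.7]
70 BBBBBBBBBBBB+--.                              ...                .--------....................................
72 BBBBBBBBBBBBBBBB-                             .-----.            .----------..................................
74 BBBBBBBBBBBBBBBBB-                             .-------.          .----------.... .... .......................
76 BBBBBBBBBBBBBBBBBB-                             .-------.          .---------.................................
78 BBBBBBBBBBBBBBBBBBB.                            .---------.. .     .---------..  .............................
80 BBBBBBBBBBBBBBBBBBB+.                     .      .----------......  .---------. ..............................
82 BBBBBBBBBBBBBBBBBBBB-                   .----.    .---------....-....---------........................
[... 5395 characters left out ...]
----------
178 BBBBBBBBBBBBBBB---...--...  .....-........-----------...----....--..----.--.-.-----........-.-----------------
180 BBBBBBBBBBBBB++--..--...-.    ...........------------------...--.---------...----....---.-..------------------
182 BBBBBBBBBBBB++++--.-------.   ...-.....----------...-----..----..--.--....------.-.-.......-------------------
184 BBBBBBBBBBB++++++--.---++-.    ......-----------..-----...-------.-----..-----....--.--..---------------------
186 BBBBBBBBB++++++++--.-+++++-.   .....----------..-----...---------.--..-.----........--------------------------
188 BBBBBBB+++++++++++---++++++.    ..------------.-----...--.----.---....----....-....---------------------------
```

```bash
python3 - <<'E'
from h import *
def ld(n): v=np.load(n); return dict(rvec=v[:3],tvec=v[3:6],vertical_fov=v[6],cx=v[7],cy=v[8])
a,b=ld("w5.npy"),ld("w6.npy")
im=cv2.imread("pics/w6.png")[:,:,::-1].copy(); h=cv2.cvtColor(im,cv2.COLOR_RGB2HSV)
for y in range(120,166):
    print(y,"".join("R" if (h[y,x,1]>110 and (h[y,x,0]<10 or h[y,x,0]>168) and h[y,x,2]>60) else "b" if h[y,x,1]>110 and 95<h[y,x,0]<130 and h[y,x,2]>60 else "0123456789ABCDEFGHIJKLMNOPQ"[h[y,x,2]//10] for x in range(30,130)))
print("ptr",tri([(a,(124.5,147)),(b,(77,141))]))
print("marker narrow bottom",tri([(a,(112,145)),(b,(49,137))]),"marker right top",tri([(a,(126,135)),(b,(74,121))]),"left",tri([(a,(103,134)),(b,(32,120))]))
E
```

```text
120 89RRRRRRRRRRRRRRRRRRRRRRRRRRRRRRRRRRRRRRRRRR9999999999999999999999999999887777657CEGGGFFFFFGGFFFFFFF
121 98BRRRRRRRRRRRRRRRRRRRRRRRRRRRRRRRRRRRRRRRRRR999999999999999999999999999878777657CFGGGGFFFFFGGGFFGGF
122 BABCCDDDDRRRRRRRRRRRRRRRRRRRRRRRRRRRRRRRRRRRR99AAAAAAAAAAAAA999999A99999988877768CFFGGFFFFFFGFGFFFFF
123 CBCCCCCCCDRRRRRRRRRRRRRRRRRRRRRRRRRRRRRRRRRRRRABBBBBBBBBBBBBABABBBBBABAAAAAA9999ACEFFFFEEEEEFFFFFFFF
124 CCCCCCCCCCRRRRRRRRRRRRRRRRRRRRRRRRRRRRRRRRRRR9ACCCCCCCCCCCCCCCCCCCCCCCCBBBBBBBBBBCEEEDDDDDDDEEEEEEEE
125 CCCCCCCCCCDRRRRRRRRRRRRRRRRRRRRRRRRRR8RRRRRRABBCCCCCCCCCCCCCCCCCCCCCCCCCCCCCCCCCCCCCCDCDDCCCDDDDCDDD
126 BCBBCBBBBBCRRRRRRRRRRRRRRRRRRRR8877776667RRABBBCCCCCCCCCCCCCCCCCCBCBCCCCCCCCCCCCCCCCCCCCCCCCCCCCCCCC
127 BBBBBBBBBCDRRRRRRRRRRRRRRRRRR88877676655568ABBBBBCBBBBBBBCCBBBBBBBBBCCBBCBBCCCBBBCBCCCCCCBCCCCBBCCCC
128 BBBBBBBBBDRRRRRRRRRRRRRRRRR88777777666655679BBBBBBBBBBBBBBBBBBBBBBBBBBBBBBBBCBBBBBBBBBBBBBBBBBBBBBBB
129 BBBBBBBBBRRRRRRRRRRRRRRRRR878887877777655579ABBBBBBBBBBBBBBBBBBBBBBBBBBBBBBBBBBBBBBBBBBBBBBBBBBBBBBB
130 BBBABBBBBCRRRRRRRRRRRRRRR87778888877776665679A
[... 3228 characters left out ...]
33122469BDEFFGGFGGGFFFGFGGGGGGGGFGFGFFFGGGGFFGGFFFGFGFFGGGGGGGGFFFEDCBBAAAAAAABCD
162 bbbbbbbb64422245677764467ACDEFFFGFGGFFGFFFGFGGGGFFFFFFFGGGGFGGFGGGGFGFFGGGGGGGGGFFFEDCCBAAAAAAAABCEF
163 bbbbbb5532202579AAA98779BDEFGGGGGGGGGFFGGGGGGFGFFFFFFFGGGGGFFFFGFGFGFGFGGGGGGGFFFEDDCBAAAAAAAABCDEFF
164 bbbbb533211148BCCBAA99BCDFFFGFGFGGGFFGFGGGGGFGFFFGFFFGGGGFFFGGGGFGFFGGGGGGGGGFFEEDCBBAAAAAAABCDEFFFG
165 bbbbb53100026ACCCAAABCEFFGGGGGGGGGFFFFGGGGFFFFFFFFFGGGGGGGFFGFFFGFFGGGGGGGGFFFEDDBBAAAAAAABBCEEFFFFG
ptr [ 0.60043803 -0.11282889  0.08574915]
marker narrow bottom [ 0.60139433 -0.11935022  0.10641049] marker right top [ 0.60644065 -0.12600794  0.09833723] left [ 0.60892374 -0.11857098  0.1091467 ]
```

>>> send_rows --deltas '[[[0,0,-0.05],0],[[0,0,-0.1],0],[[0,0,-0.15],0],[[0,0,-0.2],0],[[0,0,-0.25],0]]'

```text
clock: 15.52
tool_pos: [0.5114, -0.2154, 0.3394]
orientation: [-180.0, -0.2, -14.9]
force: [1.1, -0.6, -0.2]
opening: 0.0525
gripper_force: 0.0
```

>>> send_rows --deltas '[[[0,0,-0.03],0],[[0.03,-0.04,-0.03],0],[[0.06,-0.08,-0.03],0],[[0.09,-0.12,-0.03],0],[[0.117,-0.16,-0.03],0]]'

```text
clock: 15.93
tool_pos: [0.6363, -0.1148, 0.3618]
orientation: [-179.9, -0.2, -14.9]
force: [1.0, -0.3, 0.4]
opening: 0.0526
gripper_force: 0.0
```

>>> send_rows --deltas '[[[0.025,-0.034,0],0],[[0.05,-0.0685,0],0],[[0.05,-0.0685,0],0],[[0.05,-0.0685,0],0],[[0.05,-0.0685,0],0]]'

```text
clock: 16.35
tool_pos: [0.6876, -0.0728, 0.3601]
orientation: [-180.0, -0.1, -14.9]
force: [-0.1, 0.4, -0.7]
opening: 0.053
gripper_force: 0.0
```

```bash
python3 - <<'E'
from h import *
o=ctrl.get_obs(); print(o["tool_pos"],o["orientation"],o["clock"],o["joint_pos"].round())
print(delta((.6876,-.072,.287),-15))
w=snap("wrist","w7.png"); s=snap("scene")
for q in (w,s):
    for b in ctrl.cut_out(q,"crank")[:1]:
        m=b["pixels"]; ys,xs=np.nonzero(m); print(b["conf"],xs.min(),xs.max(),ys.min(),ys.max(),xs.mean(),ys.mean())
    for a in (-16,-6,4): print(a,[proj(q,(.613+.075*np.cos(np.radians(a)),-.0643+.075*np.sin(np.radians(a)),z)).round(1).tolist() for z in (.263,.22)])
    print(proj(q,(.613,-.0643,.241)))
E
```

```text
[ 0.68762863 -0.07278357  0.36013714] [-1.79992178e+02 -6.79177120e-02 -1.48571907e+01] 16.35 [ 10.  20.   9.   0. -79.  65.]
(array([-0.0003, -0.0009,  0.0914]), np.float64(0.0016))
0.83 306 351 189 292 325.6421052631579 241.97033492822968
-16 [[336.4, 221.6], [333.5, 205.7]]
-6 [[318.4, 222.8], [318.6, 206.7]]
4 [[300.9, 226.9], [304.1, 210.1]]
[331.90800642 295.84155836]
0.73 268 312 114 152 289.7689189189189 136.0472972972973
-16 [[276.7, 112.5], [277.7, 127.5]]
-6 [[273.5, 116.0], [274.7, 130.9]]
4 [[271.3, 119.7], [272.5, 134.7]]
[305.17574673 133.10160404]
```

>>> send_rows --deltas '[[[0,-0.001,0.025],0],[[0,-0.001,0.05],0],[[0,-0.001,0.075],0],[[0,-0.001,0.091],0],[[0,-0.001,0.091],0]]'

```text
clock: 16.97
tool_pos: [0.6859, -0.0723, 0.2834]
orientation: [179.9, 0.3, -14.9]
force: [-0.3, -0.3, -1.0]
opening: 0.0527
gripper_force: 0.0
```

>>> send_rows --deltas '[[[0,0,0],0],[[0,0,0],0],[[0,0,0],0],[[0,0,0],0],[[0,0,0],0]]' --gripper 0

```text
clock: 17.38
tool_pos: [0.6879, -0.0717, 0.2871]
orientation: [-180.0, -0.1, -14.9]
force: [-0.4, 0.0, 0.4]
opening: 0.0246
gripper_force: 0.1
```

```bash
cat > plan.py <<'E'
from h import *
import sys,json
C=np.array([float(sys.argv[1]),float(sys.argv[2])]); R=.075; a0=float(sys.argv[3]); tot=float(sys.argv[4]); st=float(sys.argv[5]); yaw=-14.87
A=axes(yaw)[:2,:2]; P=lambda a:C+R*np.array([np.cos(np.radians(a)),np.sin(np.radians(a))])
n=int(round(tot/st)); angs=[a0-tot*i/n for i in range(n+1)]; angs+= [angs[-1]]*((-n)%5)
for c in range(0,len(angs)-1,5):
    print([[np.r_[A@(P(angs[c+k])-P(angs[c]))/.8,0].round(4).tolist(),0] for k in range(1,6)])
E
python3 - <<'E'
from h import *
o=ctrl.get_obs(); print(o)
d=o["tool_pos"][:2]-[.613,-.0643]; print(np.degrees(np.arctan2(d[1],d[0])),np.linalg.norm(d))
E
python3 plan.py .613 -.0643 -6 300 15
```

```text
{'clock': 17.3833, 'joint_pos': array([ 1.01546358e+01,  2.22269912e+01,  2.54292609e+00,  5.58607651e-03,
       -7.02356299e+01,  6.49747822e+01]), 'qvel': array([-0.02312658,  0.10831201, -0.24905671, -0.1344967 ,  0.05489183,
        0.09856232]), 'tau': array([ 3.93460225e-02, -6.06641078e+01,  2.95360154e+01,  6.83950335e+00,
        1.16464121e-01, -1.94867939e-04]), 'tool_pos': array([ 0.68793579, -0.07166443,  0.28711755]), 'orientation': array([-1.79970796e+02, -7.49908773e-02, -1.48687159e+01]), 'force': array([-0.38431587,  0.03163191,  0.41747606]), 'moment': array([-0.14527438,  0.00871986, -0.04959206]), 'gripper_force': 0.11901541147381067, 'opening': 0.0246141157506865}
-5.612807184997549 0.07529679119393556
[[[0.0006, 0.0245, 0.0], 0], [[-0.0052, 0.0483, 0.0], 0], [[-0.0169, 0.0697, 0.0], 0], [[-0.0338, 0.0874, 0.0], 0], [[-0.0547, 0.1002, 0.0], 0]]
[[[-0.0235, 0.0069, 0.0], 0], [[-0.0479, 0.0075, 0.0], 0], [[-0.0717, 0.0017, 0.0], 0], [[-0.0932, -0.01, 0.0], 0], [[-0.1109, -0.0269, 0.0], 0]]
[[[-0.0127, -0.0209, 0.0], 0], [[-0.0196, -0.0444, 0.0], 0], [[-0.0202, -0.0688, 0.0], 0], [[-0.0145, -0.0926, 0.0], 0], [[-0.0027, -0.1141, 0.0], 0]]
[[[0.0169, -0.0177, 0.0], 0], [[0.0378, -0.0305, 0.0], 0], [[0.0613, -0.0374, 0.0], 0], [[0.0857, -0.0379, 0.0], 0], [[0.1095, -0.0322, 0.0], 0]]
```

>>> send_rows --deltas '[[[0,0,0],0],[[0,0,0],0],[[0,0.008,0],0],[[0.0003,0.016,0],0],[[0.0006,0.0245,0],0]]'

```text
clock: 17.8
tool_pos: [0.6828, -0.0911, 0.2864]
orientation: [-180.0, 0.0, -14.9]
force: [-2.1, 2.2, 3.4]
opening: 0.0211
gripper_force: 30.0
```

```bash
python3 - <<'E'
from h import *
o=ctrl.get_obs(); print(o["tool_pos"],o["force"],o["moment"],o["opening"],o["gripper_force"])
E
python3 plan.py .613 -.0643 -21 150 15
```

```text
[ 0.68278556 -0.09112991  0.28636759] [-2.0532679   2.20553984  3.41828319] [1.1698162  1.08615326 0.00516222] 0.021139913978833896 30.000069737434387
[[[-0.0058, 0.0238, 0.0], 0], [[-0.0175, 0.0453, 0.0], 0], [[-0.0344, 0.063, 0.0], 0], [[-0.0553, 0.0757, 0.0], 0], [[-0.0788, 0.0826, 0.0], 0]]
[[[-0.0245, 0.0006, 0.0], 0], [[-0.0483, -0.0052, 0.0], 0], [[-0.0697, -0.0169, 0.0], 0], [[-0.0874, -0.0338, 0.0], 0], [[-0.1002, -0.0547, 0.0], 0]]
```

>>> send_rows --deltas '[[[-0.0058,0.0238,0],0],[[-0.0175,0.0453,0],0],[[-0.0344,0.063,0],0],[[-0.0553,0.0757,0],0],[[-0.0788,0.0826,0],0]]'

```text
clock: 18.22
tool_pos: [0.6053, -0.1395, 0.287]
orientation: [-179.9, -0.2, -14.9]
force: [3.1, 7.8, 6.2]
opening: 0.0214
gripper_force: 30.1
```

>>> send_rows --deltas '[[[-0.0245,0.0006,0],0],[[-0.0483,-0.0052,0],0],[[-0.0697,-0.0169,0],0],[[-0.0874,-0.0338,0],0],[[-0.1002,-0.0547,0],0]]'

```text
clock: 18.63
tool_pos: [0.5378, -0.0768, 0.2875]
orientation: [180.0, -0.1, -14.9]
force: [1.4, -0.8, 4.6]
opening: 0.0214
gripper_force: 30.0
```

```bash
python3 - <<'E'
from h import *
o=ctrl.get_obs(); print(o["tool_pos"],o["force"],o["moment"],o["opening"],o["gripper_force"])
d=o["tool_pos"][:2]-[.613,-.0643]; print(np.degrees(np.arctan2(d[1],d[0])),np.linalg.norm(d))
s=snap("scene","s8.png")
for b in ctrl.cut_out(s,"crank")[:1]:
    m=b["pixels"]; ys,xs=np.nonzero(m); print(b["conf"],xs.min(),xs.max(),ys.min(),ys.max())
print(proj(s,(.613,-.0643,.241)))
E
python3 plan.py .613 -.0643 -171 420 15
```

```text
[ 0.53779562 -0.07678335  0.28752643] [ 1.39136877 -0.83664949  4.59020755] [-0.50213611 -1.35845665  0.02522774] 0.021365371569964424 30.004480183124542
-170.5752774928808 0.07623340901049895
0.84 297 343 132 155
[305.17574673 133.10160404]
[[[-0.0069, -0.0235, 0.0], 0], [[-0.0075, -0.0479, 0.0], 0], [[-0.0017, -0.0717, 0.0], 0], [[0.01, -0.0932, 0.0], 0], [[0.0269, -0.1109, 0.0], 0]]
[[[0.0209, -0.0127, 0.0], 0], [[0.0444, -0.0196, 0.0], 0], [[0.0688, -0.0202, 0.0], 0], [[0.0926, -0.0145, 0.0], 0], [[0.1141, -0.0027, 0.0], 0]]
[[[0.0177, 0.0169, 0.0], 0], [[0.0305, 0.0378, 0.0], 0], [[0.0374, 0.0613, 0.0], 0], [[0.0379, 0.0857, 0.0], 0], [[0.0322, 0.1095, 0.0], 0]]
[[[-0.0117, 0.0215, 0.0], 0], [[-0.0286, 0.0392, 0.0], 0], [[-0.0495, 0.0519, 0.0], 0], [[-0.073, 0.0588, 0.0], 0], [[-0.0975, 0.0594, 0.0], 0]]
[[[-0.0238, -0.0058, 0.0], 0], [[-0.0453, -0.0175, 0.0], 0], [[-0.063, -0.0344, 0.0], 0], [[-0.0757, -0.0553, 0.0], 0], [[-0.0826, -0.0788, 0.0], 0]]
[[[-0.0006, -0.0245, 0.0], 0], [[0.0052, -0.0483, 0.0], 0], [[0.0169, -0.0697, 0.0], 0], [[0.0169, -0.0697, 0.0], 0], [[0.0169, -0.0697, 0.0], 0]]
```

>>> send_rows --deltas '[[[-0.0069,-0.0235,0],0],[[-0.0075,-0.0479,0],0],[[-0.0017,-0.0717,0],0],[[0.01,-0.0932,0],0],[[0.0269,-0.1109,0],0]]'

```text
clock: 19.15
tool_pos: [0.5823, 0.0049, 0.2874]
orientation: [-180.0, -0.1, -14.8]
force: [1.1, -6.0, 4.5]
opening: 0.0214
gripper_force: 30.0
```

>>> send_rows --deltas '[[[0.0209,-0.0127,0],0],[[0.0444,-0.0196,0],0],[[0.0688,-0.0202,0],0],[[0.0926,-0.0145,0],0],[[0.1141,-0.0027,0],0]]'

```text
clock: 19.57
tool_pos: [0.6718, -0.0178, 0.2867]
orientation: [179.9, 0.0, -14.8]
force: [-6.3, -2.7, 7.1]
opening: 0.0217
gripper_force: 30.0
```

>>> send_rows --deltas '[[[0.0177,0.0169,0],0],[[0.0305,0.0378,0],0],[[0.0374,0.0613,0],0],[[0.0379,0.0857,0],0],[[0.0322,0.1095,0],0]]'

```text
clock: 19.98
tool_pos: [0.6733, -0.1094, 0.2862]
orientation: [-180.0, 0.1, -14.9]
force: [-6.8, 6.3, 6.1]
opening: 0.0216
gripper_force: 30.0
```

>>> send_rows --deltas '[[[-0.0117,0.0215,0],0],[[-0.0286,0.0392,0],0],[[-0.0495,0.0519,0],0],[[-0.073,0.0588,0],0],[[-0.0975,0.0594,0],0]]'

```text
clock: 20.4
tool_pos: [0.5862, -0.1352, 0.2872]
orientation: [-179.9, -0.2, -14.9]
force: [4.8, 4.7, 4.6]
opening: 0.0214
gripper_force: 30.0
```

>>> send_rows --deltas '[[[-0.0238,-0.0058,0],0],[[-0.0453,-0.0175,0],0],[[-0.063,-0.0344,0],0],[[-0.0757,-0.0553,0],0],[[-0.0826,-0.0788,0],0]]'

```text
clock: 20.82
tool_pos: [0.5371, -0.0569, 0.2874]
orientation: [180.0, -0.1, -14.9]
force: [1.6, -2.5, 4.6]
opening: 0.0214
gripper_force: 30.0
```

>>> send_rows --deltas '[[[-0.0006,-0.0245,0],0],[[0.0052,-0.0483,0],0],[[0.0169,-0.0697,0],0],[[0.0169,-0.0697,0],0],[[0.0169,-0.0697,0],0]]'

```text
clock: 21.23
tool_pos: [0.5666, -0.0047, 0.2872]
orientation: [-179.9, -0.1, -14.8]
force: [-4.2, 5.6, 9.6]
opening: 0.0216
gripper_force: 30.0
```

```bash
python3 - <<'E'
from h import *
o=ctrl.get_obs(); print(o["tool_pos"],o["orientation"],o["force"],o["moment"],o["opening"],o["gripper_force"])
d=o["tool_pos"][:2]-[.613,-.0643]; print(np.degrees(np.arctan2(d[1],d[0])),np.linalg.norm(d))
s=snap("scene","s9.png")
for b in ctrl.cut_out(s,"crank")[:1]:
    m=b["pixels"]; ys,xs=np.nonzero(m); print(b["conf"],xs.min(),xs.max(),ys.min(),ys.max())
E
```

```text
[ 0.56661932 -0.00473525  0.28718214] [-1.79922965e+02 -8.61361544e-02 -1.47943296e+01] [-4.18762226  5.6187759   9.56424254] [ 1.73954079  1.00913844 -0.05605313] 0.021563189015522847 30.01121699810028
127.90646228927368 0.07549256490846877
```

>>> send_rows --deltas '[[[0,0,0],0],[[0,0,0],0],[[0,0,0],0],[[0,0,0],0],[[0,0,0],0]]' --gripper 0.6

```text
clock: 21.75
tool_pos: [0.5657, -0.0059, 0.2858]
orientation: [180.0, 0.0, -14.9]
force: [0.9, -0.1, 0.6]
opening: 0.0483
gripper_force: 0.0
```

>>> send_rows --deltas '[[[0,0,-0.03],0],[[0,0,-0.07],0],[[0,0,-0.0915],0],[[0,0.04,-0.0915],0],[[0,0.09,-0.0915],0]]'

```text
clock: 22.17
tool_pos: [0.5482, -0.0743, 0.3604]
orientation: [-179.9, -0.1, -14.7]
force: [0.9, -1.2, -0.1]
opening: 0.0528
gripper_force: 0.0
```

>>> send_rows --deltas '[[[0,0.05,0],0],[[0,0.1,0],0],[[0.001,0.15,0],0],[[0.001,0.181,0],0],[[0.001,0.181,0.04],0]]'

```text
clock: 22.58
tool_pos: [0.512, -0.22, 0.3327]
orientation: [179.9, -0.5, -15.0]
force: [1.6, 0.5, 0.5]
opening: 0.0524
gripper_force: 0.0
```

>>> send_rows --deltas '[[[0,0,0.05],0],[[0,0,0.1],0],[[0,0,0.15],0],[[0,0,0.2],0],[[0,0,0.242],0]]'

```text
clock: 23.0
tool_pos: [0.5099, -0.2154, 0.1313]
orientation: [180.0, 0.1, -14.9]
force: [0.3, -0.0, -1.1]
opening: 0.0529
gripper_force: 0.0
```

>>> send_rows --deltas '[[[0,0,0],0],[[0,0,0],0],[[0,0,0],0],[[0,0,0],0],[[0,0,0],0]]'

```text
clock: 23.42
tool_pos: [0.5124, -0.2154, 0.1362]
orientation: [-180.0, -0.2, -14.9]
force: [0.3, 0.2, 0.0]
opening: 0.0524
gripper_force: 0.0
```

```bash
python3 - <<'E'
from h import *
o=ctrl.get_obs(); print(o["tool_pos"],o["orientation"],o["force"],o["clock"])
w=snap("wrist","w10.png")
np.save("w10.npy",np.r_[w["rvec"],w["tvec"],w["vertical_fov"],w["cx"],w["cy"]])
h=cv2.cvtColor(w["color"],cv2.COLOR_RGB2HSV)
print(red(w["color"]))
for y in range(104,170):
    print(y,"".join("R" if (h[y,x,1]>110 and (h[y,x,0]<10 or h[y,x,0]>168) and h[y,x,2]>60) else "b" if h[y,x,1]>110 and 95<h[y,x,0]<130 and h[y,x,2]>60 else "0123456789ABCDEFGHIJKLMNOPQ"[h[y,x,2]//10] for x in range(0,110)))
s=snap("scene","s10.png")
for b in ctrl.cut_out(s,"crank")[:1]:
    ys,xs=np.nonzero(b["pixels"]); print(b["conf"],xs.min(),xs.max(),ys.min(),ys.max())
print(proj(s,(.613,-.0643,.241)),proj(s,(.567,-.005,.263)))
E
```

```text
[ 0.51236105 -0.2154335   0.13618477] [-179.96526633   -0.2359392   -14.85406791] [0.28426921 0.17913672 0.02290839] 23.4167
[([36, 112, 43, 31, 725], [56.2, 124.0])]
104 bbbbbbbbbbbbbbbbbbbbbbbbBHLNNNNNNNNNNNNNNNNMMNNNNNNNNNNNNOOOOONNONOOONNNNNNNNNNNNNNNNNNNNNNNNNNNNNNNNNNNNNNONN
105 bbbbbbbbbbbbbbbbbbbbbbbb8CHLNNNNNNNNNNNNNNMMNNNNNNNNNNNNOOOONNNNNNONONNNNNNNNNNNNNNNNNNNNNNNNNNNNNNNNNNNNNNNNN
106 bbbbbbbbbbbbbbbbbbbbbbbbb8CIMNNNNNNNNNNNMMNNNNNNNNNNNNNNNNNONNNOOOONNNNNNNNNNNNNNNNNNNNNNNNNNNNNNNNNNNNONNNNNN
107 bbbbbbbbbbbbbbbbbbbbbbbbbb8EKMNNNNNNNNMMMNNNNNNNNNNNNNNNONONONOONNNNNNNNNNNNNNNNNNNNNNNNNNNNNMMMMMMNNNNNNNONNN
108 bbbbbbbbbbbbbbbbbbbbbbbbbbbAGJKLLLLLLLLLMMNNNNNNNNNNNNNNNNNNNNONNNNNNNNNNNNNNNNNNNNNNNNNNNMLKKJJJJKKKLMMNNNNNN
109 bbbbbbbbbbbbbbbbbbbbbbbbbbb7ADEFGGHHHHHIJKKKKKLLLMMMMMMMMMMNNNNNNNNNNNNNNNNNONNNNNNNNNNNMLJHGGFFFFFGGGIJLMNNNO
110 bbbbbbbbbbbbbbbbbbbbbbbbbbbbb789ABCCCCCDEFEFFFGGHIJKKJJJJJKKKKKKKLLMMMNNNNNNNNNNNNNONNNMKHFEDDDDDDDDDDEEGJKLNN
111 bbbbbbbbbbbbbbbbbbbbbbbbbbbbbb6789999999999AAAABCEGHHGFEEEEFFFGGGHHIJKKKLLLLMMMNNNNNNNMJGEDDDDDDDDDDDDCBBDFHLN
112 bbbbbbbbb
[... 6033 characters left out ...]
FFFGGFFGFGFFFGGFGFFFFFFFFFGFFFFFFFFGFFFFFFFGGGGG
165 bbbbbb5432001010001011235bb7778899888889988777776559DFFFFFFFFFGGGFFFFFFFFGGGFFGFFFFFFFFGFFFFFFFGFFFFFFFFGGGGGF
166 bbbb55331010000100112345bb7788888888888888777777556AEFFFFFFFFGFGFFFFFFGFGGGFGFFFFFFFGFFGFFFFFFFFFFFFGGGGGGGGFF
167 bbb5321101012221102235bb778898888888888787777776558CEFFFFFFGGFFFGFFFFFFGGFFFFGFFFFFFGFFFFFGGGGFFFFFGGGGGGGFFFE
168 b54320112345655442345bb789AABA98877788887777776657ADFFFFFGFGFGFFFFFGGGFFFGFFFFFFFGFFGFFFFFFGFFGFGFGGGGGGFFFEDD
169 4322112467899987555bbb78ACDDDDBBA8877777777776667ADFFFFGFFGFFFFFFFGGFGGFGFFFFFFFGGFFGFFGGFFFFFFGGGGGGGGFFEEDCB
0.96 295 322 130 175
[305.17574673 133.10160404] [317.26656858 148.44881296]
```

```bash
python3 - <<'E'
from h import *
print(ctrl.close_job())
E
```

```text
the job is handed in; nothing more can be done
None
```

I fitted the crank on the screw and wound it about 585° clockwise (about 19.5 mm of lift). By my camera estimate the pointer is within about 2 mm of the red marker, the crank stands released on the screw, the side cutters, screwdriver and tray were never approached, and the job was handed in at about 23 s without a verdict being returned.

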